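Blank off the wide suction inlet with its spring-tab dust cap

ROBOT

A 6-joint arm with a two-finger parallel gripper is mounted at the origin on a cart in front of the work surface, level with it; the furniture and walls round the work are solid. World frame = base frame: x ahead of the robot, y to its left, z up, the work surface at z = 0. Lengths are in m, angles in rad, forces in N, time in s.
With the tool pointing down it reaches from about 0.375 to 0.975 m from the base axis. Payload 3.8 kg.
Tool frame: the origin (TCP) lies at the very end of the fingers, on their centre line; the grasp point (between the pads) lies 19 mm behind it; z points along the fingers, y is the line along which they close (so a half turn about z gives the same grasp; the last joint's range is limited). The gripper opens to 85 mm and grips with 20 to 120 N. Pads are 22 mm wide; open, the fingers measure 114 mm over their backs; the gripper's body (76 mm by 85 mm) begins 54 mm behind the grasp point. The pads swing forward as they close: fully open they stand 13 mm farther back than shut.
Start: joints at [-1.248, 0.264, 1.604, -0, 1.274, -0.037], TCP at [0.238, -0.632, 0.231] pointing down, gripper open.
Joint ranges: [-2.63, 2.63], [-0.94, 2.18], [0.31, 2.57], [-1.31, 4.45], [0, 2.66], [-2.55, 2.55]. Speed limits (rad/s): [2.57, 2.57, 3.14, 3.14, 3.14, 3.14].

INTERFACE

Orientations are given as a rotation vector (axis times angle).
In Python, from workcell import * gives the robot as it stands.
- The arm moves only by the shell command python3 -m crank 'ROWS' [OPENING] [FORCE]. ROWS is JSON, a list that holds one entry, the list of rows, each a list of 6 numbers: the shift along the tool's x, y, z in cm, then the turn, a rotation vector about the tool's x, y, z in rad. In form: [[[dx, dy, dz, ax, ay, az], ...]]. A call has 1 to 8 rows; each row shifts and turns the commanded pose from where the row before left it, along the tool's axes as they then stand; what a row does not reach is not made up. A row lasts 1/12 s, in which the tool goes at most 41.7 mm and 7.16 degrees, less where a joint would pass 70% of its speed; a pose out of reach is approached as far as the arm can. A call with a gripper value outside its range is refused whole. OPENING is the finger opening in cm, from 0 to 8.54, set as the call begins (- or left out, the last holds). The fingers move at their own pace and stop on an object; FORCE is the grip in N (left out, the last holds). Time passes only in rows, so rows that do not move let the fingers close. It gives the time, the measured TCP pose, the force, the opening and the grip force at its end, in the units of the state.
- read_state(): the state, without advancing time (a new reading comes with each control period).
- read_camera(name): name is "side" or "top"; returns the picture (420x560x3 uint8, blue, green, red); there is no depth.
- camera_model(name): a dict with "camera_matrix" (3x3 intrinsics, pixels), "k1" (the pictures are not rectified: a ray, as slopes to the right and down, at radius r is drawn at 1 + k1 r^2 times it, then the intrinsics apply), "R" (3x3) and "t" (3): a world point X has camera coordinates R X + t. Camera axes: x right, y down, z forward; pixel columns grow to the right and rows downward; lengths in m; the calibration is good to about 2 mm. A picture is of the moment at which its call begins. camera_model takes no time and is no camera call.
- finish_job(): hands the job in; it is judged then, once.
The state is a dict: "time": time; "q": joint angles; "joint_vel": joint speeds; "joint_torque": joint torques, N m; "tool_pos": TCP position; "tcp_rot": TCP orientation; "wrist_force": force on the tool from outside, world axes, zero at the start; "torque": the same for the moment, N m; "width": opening from 0.0 (shut) to 1.0 (fully open); "grip_force": force on a finger pad.
Only numpy, scipy, OpenCV 4.12 (cv2) and the standard library are available. Lean on these libraries where they do the work, as an engineer would, in place of code of your own. Each camera call takes 0.05 s, during which the arm holds its last target. There are 200 camera calls.

TASK

The wide suction inlet on the bench is out of use: close it with the round dust cap. Pinch the cap's two side tabs together, keep them pinched while you lift the cap and lower it into the flared mouth of the wider of the two inlets until its disc lies flat on the rim, then let go so that the tabs spring out under the neck.

Things in the scene. Friction and masses are not known exactly. Their poses are not given: they have to be found in the camera images.
- dust_cap: Loose black round cap, 95 g, upright on the bench. Origin: centre of the spigot's underside, z up. Spigot 51 mm dia. (foot 43), z 0 to 29 mm; disc 90 mm dia., z 29 to 33 (edge 34.5). On the disc, at its +y and -y, stand two flat grey wings (the side tabs), 24 mm wide along x, 4 thick, z 33 to 69; outer faces 44 mm apart at rest, 32 fully pinched. Pinch them along the cap's y, above the disc.
- tab_left (a joint): Inward slide (m) of the tab at the cap's +y: 0 sprung out at rest, 0.006 fully pinched on its stop. Its spring pushes back 2 N at rest, 5 N fully pinched; a grip of 15 to 25 N holds both tabs on their stops and carries the cap. The wing has a tooth beside the spigot, z 3 to 10 mm, 13 mm wide, that reaches 30.5 mm from the cap's axis at rest, 24.5 mm pinched.
- tab_right (a joint): The same for the tab at the cap's -y: 0 sprung out at rest, 0.006 fully pinched. Both tabs must be pinched for the teeth to pass the inlet's throat.
- wide_inlet: The wider of two grey upright inlets, fixed. Origin: centre of its foot on the bench, z up. Rim at z 70 mm, 88 mm dia. outside, 80 inside; funnel to a throat of 56 mm dia., z 58 to 53; bore below 66 mm. Foot 106 mm. Cap home: disc on the rim, cap's origin on this axis at z 41, any turn. Narrow inlet (mouth 59 mm, 70 high) over 0.3 m to one side, plaster cast 47 mm high between.
Things that resemble listed ones, but are neither listed nor needed, are in the scene too. What is shaped like the dust_cap but brown is not meant. Leave any red look-alike of the wide_inlet alone.

How it is judged:
By the outcome, as a careful person would: the job done as asked, in the order asked, and still so for the second after the job is handed in, with the robot touching nothing.
It also fails if it takes over 38 s, if anything falls off the work surface, if the arm or the gripper's body presses on something with over 40 N, if the wrist force passes 120 N, or if a joint passes its speed limit or range.

## Working session

There is one attempt and no reset: what is moved stays moved. The work goes in short steps, Python scripts to look and compute and a shell command to move; the robot and the scene stay as the last step left them, time stands still between calls to the robot, and variables do not carry over. Pictures are saved under pics/ and viewed, at most 10 in all, crops included, and the job is handed in when it is done.

```bash
mkdir -p pics
python3 - <<'E'
from workcell import *
import cv2
for n in("top","side"):
    cv2.imwrite(f"pics/{n}0.png",read_camera(n)); print(n,camera_model(n))
print(read_state())
E
```

```text
top {'camera_matrix': array([[422.43947049,   0.        , 285.80347426],
       [  0.        , 422.43947049, 209.3493819 ],
       [  0.        ,   0.        ,   1.        ]]), 'k1': -0.049106928504514716, 'R': array([[ 0.00278456, -0.99989302,  0.01435945],
       [-0.99371067, -0.00437424, -0.11189268],
       [ 0.11194353, -0.01395756, -0.99361654]]), 't': array([-0.08757615,  0.53700519,  1.09242599])}
side {'camera_matrix': array([[508.55281218,   0.        , 284.10339436],
       [  0.        , 508.55281218, 210.23688573],
       [  0.        ,   0.        ,   1.        ]]), 'k1': 0.04696637587663185, 'R': array([[-0.97344227, -0.22892268, -0.00213517],
       [-0.13268307,  0.5717563 , -0.80962333],
       [ 0.18656194, -0.78783827, -0.58694592]]), 't': array([0.52614853, 0.15469978, 1.0518694 ])}
{'time': 0.1, 'q': array([-1.24789136e+00,  2.64707318e-01,  1.60526553e+00, -1.97473853e-05,
        1.27369032e+00, -3.69208572e-02]), 'joint_vel': array([ 5.80762959e-06, -1.79595348e-03, -9.80925187e-04,  1.16077920e-04,
        8.49818543e-04, -5.74840746e-04]), 'joint_torque': array([ 8.01491333e-04, -5.16707575e+01, -3.68590057e+01, -1.87656661e-05,
        6.28747992e-03,  3.55946760e-06]), 'tool_pos': array([ 0.23744099, -0.63114306,  0.23005146]), 'tcp_rot': array([-3.08886976e+00, -5.61811520e-01,  4.92505795e-04]), 'wrist_force': array([-0.00748557, -0.40385116,  0.84299273]), 'torque': array([ 0.02011354, -0.01641316,  0.00906641]), 'grip_force': 0.0, 'width': 0.9981019794175165}
```

View pics/top0.png

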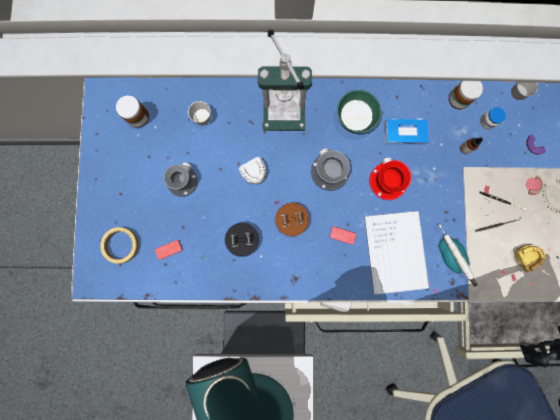

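View pics/side0.png

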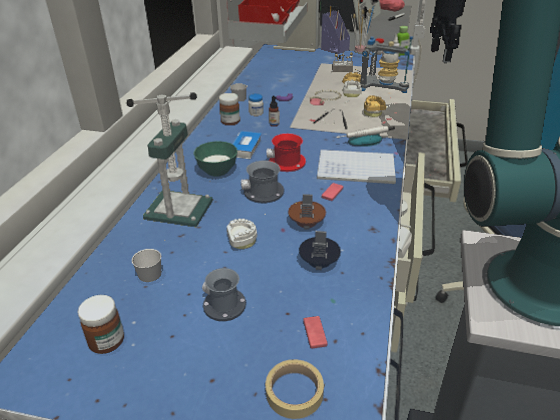

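The top picture shows two caps, black at (242,239) and brown at (291,219). It shows three inlets: grey wide at (331,169), red at (390,180) and grey narrow at (180,179). My choice is the black cap and the wide grey inlet, which I'll check in close crops.

```bash
cat > h.py <<'E'
import numpy as np, cv2
from workcell import *
def px(n,P):
    m=camera_model(n);X=m["R"]@np.array(P,float).T.reshape(3,-1)+m["t"][:,None];s=X[:2]/X[2]
    s=s*(1+m["k1"]*(s**2).sum(0));K=m["camera_matrix"];return (K[:2,:2]@s+K[:2,2:]).T
def world(n,uv,z):
    m=camera_model(n);K=m["camera_matrix"]
    p=cv2.undistortPoints(np.array([[uv]],float),K,np.array([m["k1"],0,0,0.]))[0,0]
    # model applies k1 to true slopes = OpenCV's
    d=m["R"].T@np.array([*p,1]);c=-m["R"].T@m["t"];return c+d*(z-c[2])/d[2]
E
python3 - <<'E'
import cv2,numpy as np
t=cv2.imread("pics/top0.png");s=cv2.imread("pics/side0.png")
def c(i,x,y,w,h,k):return cv2.resize(i[y:y+h,x:x+w],None,fx=k,fy=k,interpolation=cv2.INTER_CUBIC)
cv2.imwrite("pics/c1.png",np.vstack([np.hstack([c(t,217,214,50,50,6),c(t,306,144,50,50,6)]),np.hstack([c(s,290,225,60,60,5),c(s,234,150,60,60,5)])]))
E
```

```text
(no output)
```

View pics/c1.png

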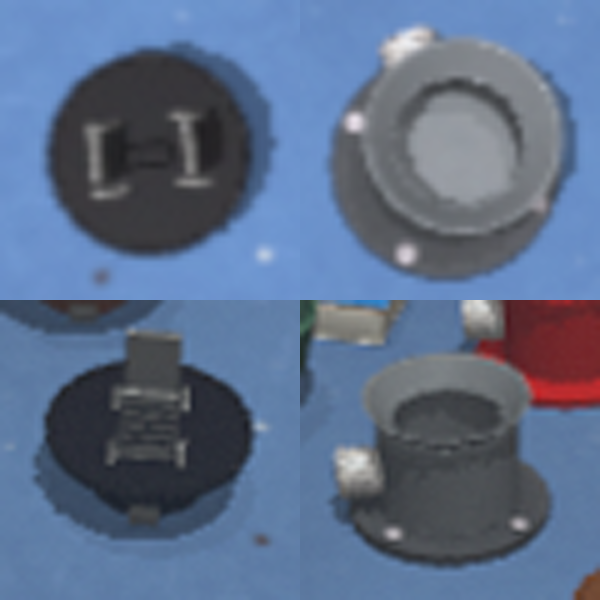

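The crops show a black cap at about (241.6,239.0) with two grey wings turned roughly 8°, and the grey inlet's rim at about (332.8,166.4). Both match the description.

Run:
```python
from h import *
from scipy.spatial.transform import Rotation as Ro
for nm,z,t,s,zs in(("cap",.034,(241.6,239.0),(319.3,250.6),.034),("inlet",.07,(332.8,166.4),(263,169.6),.07)):
    a,b=world("top",t,z),world("side",s,zs);print(nm,a,b,"reach",np.hypot(*a[:2]))
    R=.045 if nm=="cap" else .044
    for n in("top","side"):
        th=np.linspace(0,2*np.pi,200);p=px(n,np.c_[a[0]+R*np.cos(th),a[1]+R*np.sin(th),0*th+z]);print(n,p.min(0),p.max(0))
f=lambda x,y:world("top",(217+(x+.5)/6-.5,214+(y+.5)/6-.5),.069)
for A,B in(((93,158),(183,147)),((88,125),(98,190)),((175,112),(190,182))):
    print((f(*A)),f(*B),np.degrees(np.arctan2(*(f(*A)-f(*B))[[1,0]])))
st=read_state();M=Ro.from_rotvec(st["tcp_rot"]).as_matrix();print(M,st["tool_pos"])
```

```text
cap [0.45801363 0.03037696 0.034     ] [0.45491654 0.0343373  0.034     ] reach 0.4590198706484176
top [224.47537428 221.93272479] [258.72386496 256.20715935]
side [297.2528022  236.06336581] [339.24124204 263.28819737]
inlet [ 0.64590634 -0.20709175  0.07      ] [ 0.64295268 -0.20249788  0.07      ] reach 0.6782934372525473
top [315.92233594 149.89235363] [349.63957559 183.07546202]
side [245.01920734 159.77568407] [279.64481123 177.80532723]
[0.45412146 0.05140359 0.069     ] [0.45894163 0.01329518 0.069     ] 97.2088128623777
[0.46810952 0.05375354 0.069     ] [0.4405925  0.04906898 0.069     ] 9.661530660272488
[0.47378968 0.01687967 0.069     ] [0.44413297 0.01014652 0.069     ] 12.791391326057651
[[ 9.35956145e-01  3.52115945e-01 -6.74928112e-04]
 [ 3.52116588e-01 -9.35954100e-01  1.95751504e-03]
 [ 5.75705266e-05 -2.06980162e-03 -9.99997856e-01]] [ 0.23744099 -0.63114306  0.23005146]
```

```bash
python3 -m crank '[[[0,0,0,0,0,0.1],[0,0,0,0,0,0.1],[1.88,-3.65,0,0,0,0],[1.88,-3.65,0,0,0,0],[1.88,-3.65,0,0,0,0],[1.88,-3.65,0,0,0,0],[1.88,-3.65,0,0,0,0],[1.88,-3.65,0,0,0,0]]]' 6.5 22; python3 -m crank '[[[1.88,-3.65,0,0,0,0],[1.88,-3.65,0,0,0,0],[1.88,-3.65,0,0,0,0],[1.88,-3.65,0,0,0,0],[1.88,-3.65,0,0,0,0],[1.88,-3.65,0,0,0,0],[1.88,-3.65,0,0,0,0],[1.88,-3.65,0,0,0,0]]]'
```

```text
time: 0.77
tool_pos: [0.3141, -0.3955, 0.2306]
tcp_rot: [-3.131, -0.25, 0.001]
wrist_force: [1.5, 0.2, 0.2]
width: 0.762
grip_force: 0.0
time: 1.43
tool_pos: [0.416, -0.0834, 0.2311]
tcp_rot: [3.131, 0.25, 0.0]
wrist_force: [1.3, -0.2, -0.3]
width: 0.761
grip_force: 0.0
```

```bash
python3 -m crank '[[[1.95,-3.59,0,0,0,0],[1.95,-3.59,0,0,0,0],[1.95,-3.59,0,0,0,0],[0,0,4,0,0,0],[0,0,4,0,0,0],[0,0,3,0,0,0],[0,0,0,0,0,0]]]'
python3 - <<'E'
from h import *
s=read_camera("side");t=read_camera("top");st=read_state();p=st["tool_pos"];print(p,px("side",p),px("top",p))
c=lambda i,x,y,w,h,k:cv2.resize(i[y:y+h,x:x+w],None,fx=k,fy=k,interpolation=cv2.INTER_CUBIC)
cv2.imwrite("pics/c2.png",np.hstack([c(s,270,180,100,100,4),c(t,195,190,100,100,4)]))
E
```

```text
time: 2.02
tool_pos: [0.4504, 0.0307, 0.1143]
tcp_rot: [-3.13, -0.253, 0.022]
wrist_force: [-1.9, 0.2, -0.9]
width: 0.759
grip_force: 0.0
[0.45547286 0.03028886 0.12033853] [[320.98825859 217.14485716]] [[238.43066015 238.54848785]]
```

View pics/c2.png

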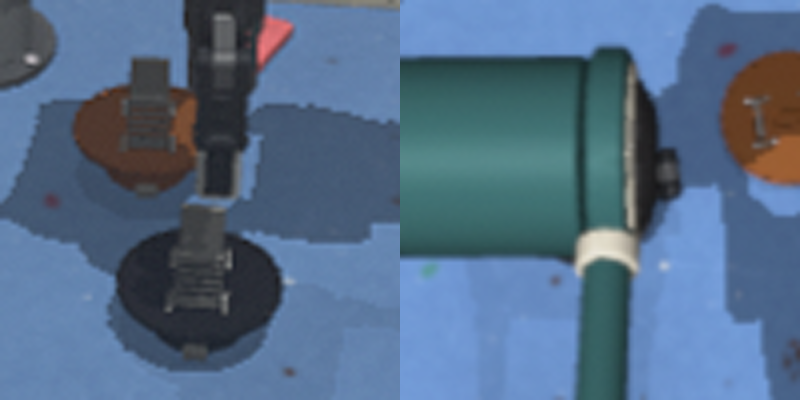

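Run:
```python
from h import *
a=np.array([-.156,.988,0])
p=read_state()["tool_pos"]
f=lambda P:((px("side",P)-[270,180])*4+1.5).round(1)
print("finger near inner tip",f(p+.0325*a+[0,0,.004]),f(p+.045*a+[0,0,.004]))
c=np.array([.457,.032,0])
print("near wing top",f(c+.022*a+[0,0,.069]),"far",f(c-.022*a+[0,0,.069]),"wing foot",f(c+.022*a+[0,0,.033]),"tooth",f(c+.0305*a+[0,0,.003]))
for x in(.45,.46):
  th=np.linspace(0,6.3,200);q=f(np.c_[x+.045*np.cos(th),.032+.045*np.sin(th),0*th+.0345]);print(x,q.min(0),q.max(0))
print(p,read_state()["tcp_rot"])
```

```text
finger near inner tip [[204.8 182.6]] [[204.4 198. ]]
near wing top [[197.3 256.4]] far [[198.9 203.9]] wing foot [[194.8 309. ]] tooth [[192.4 362.1]]
0.45 [124.5 228.9] [293.  338.3]
0.46 [106.3 226.3] [274.4 335.4]
[0.45547286 0.03028886 0.12033853] [-3.13128329 -0.25099717  0.00579971]
```

```bash
python3 -m crank '[[[0,0,2.5,0,0,0],[0,0,2.5,0,0,0],[0,0,1.8,0,0,0],[0,0,1.0,0,0,0],[0,0,0.5,0,0,0],[0,0,0,0,0,0],[0,0,0,0,0,0]]]'; python3 -m crank '[[[0,0,0,0,0,0],[0,0,0,0,0,0],[0,0,0,0,0,0],[0,0,0,0,0,0],[0,0,0,0,0,0],[0,0,0,0,0,0]]]' 2.5 22
```

```text
time: 2.7
tool_pos: [0.4584, 0.0301, 0.0399]
tcp_rot: [3.131, 0.25, 0.004]
wrist_force: [-0.6, 0.4, -0.0]
width: 0.762
grip_force: 0.0
time: 3.2
tool_pos: [0.4584, 0.0304, 0.0402]
tcp_rot: [3.132, 0.251, 0.005]
wrist_force: [-2.0, 0.4, 8.4]
width: 0.346
grip_force: 22.0
```

```bash
python3 -m crank '[[[0,0,0,0,0,0],[0,0,0,0,0,0]]]'
python3 - <<'E'
from h import *
s=read_camera("side");t=read_camera("top");st=read_state();print(st["tool_pos"],st["wrist_force"],st["width"],st["grip_force"])
c=lambda i,x,y,w,h,k:cv2.resize(i[y:y+h,x:x+w],None,fx=k,fy=k,interpolation=cv2.INTER_CUBIC)
cv2.imwrite("pics/c3.png",c(s,280,190,80,80,7))
E
```

```text
time: 3.37
tool_pos: [0.4584, 0.0304, 0.0402]
tcp_rot: [3.132, 0.251, 0.005]
wrist_force: [-2.4, 0.9, 9.2]
width: 0.344
grip_force: 22.0
[0.45838894 0.03039054 0.04020725] [-2.14884461  0.88450633  8.05649232] 0.3446851585170143 22.01552242040634
```

View pics/c3.png

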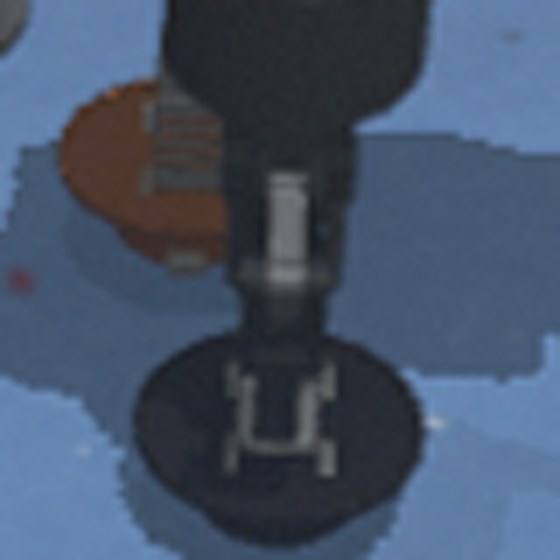

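```bash
python3 -m crank '[[[0,0,-0.5,0,0,0],[0,0,-1,0,0,0],[0,0,-2,0,0,0],[0,0,-3,0,0,0],[0,0,-3,0,0,0],[0,0,-1.5,0,0,0],[0,0,0,0,0,0],[0,0,0,0,0,0]]]'
python3 - <<'E'
from h import *
s=read_camera("side");st=read_state();print(st["tool_pos"],st["wrist_force"],st["width"],st["grip_force"])
cv2.imwrite("pics/c4.png",cv2.resize(s[140:260,260:380],None,fx=4,fy=4,interpolation=cv2.INTER_CUBIC))
E
```

```text
time: 4.13
tool_pos: [0.4576, 0.0302, 0.1496]
tcp_rot: [3.131, 0.251, 0.005]
wrist_force: [-0.2, 0.5, -1.0]
width: 0.344
grip_force: 22.7
[0.45634752 0.03023481 0.14808387] [-0.82465862 -0.84383128 -1.09081699] 0.3445365994511336 22.67922431230545
```

View pics/c4.png

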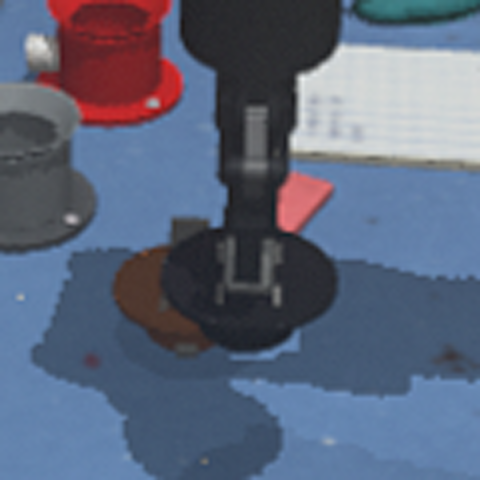

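The cap hangs level and the teeth are hidden, so the tabs are pinched. The disc is centred near column 322. Next I carry it over the inlet.

```bash
python3 -m crank '[[[0.8,1.4,0,0,0,0],[1.48,2.64,0,0,0,0],[1.6,2.9,0,0,0,0],[1.6,2.9,0,0,0,0],[1.6,2.9,0,0,0,0],[1.6,2.9,0,0,0,0],[1.6,2.9,0,0,0,0],[1.6,2.9,0,0,0,0]]]';python3 -m crank '[[[1.5,2.6,0,0,0,0],[0.9,1.6,0,0,0,0],[0.5,0.76,0,0,0,0],[0,0,0,0,0,0],[0,0,0,0,0,0],[0,0,0,0,0,0],[0,0,0,0,0,0]]]'
python3 - <<'E'
from h import *
s=read_camera("side");t=read_camera("top");st=read_state();p=st["tool_pos"];print(p,st["tcp_rot"],st["wrist_force"],st["width"],st["grip_force"])
c=lambda i,x,y,w,h,k:cv2.resize(i[y:y+h,x:x+w],None,fx=k,fy=k,interpolation=cv2.INTER_CUBIC)
cv2.imwrite("pics/c5.png",np.hstack([c(s,224,110,80,100,5),c(t,290,120,80,100,5)]))
th=np.linspace(0,6.3,300)
def ell(x,y,z,R):
  q=(px("side",np.c_[x+R*np.cos(th),y+R*np.sin(th),0*th+z])-[224,110])*5+2;print(q.min(0).round(),q.max(0).round())
ell(p[0],p[1],p[2]-.0402+.0345,.045);ell(p[0],p[1],p[2]-.0402+.029,.0255);ell(.6464,-.2066,.07,.044);ell(.6464,-.2066,.001,.053)
for z in(.0345,0.0):
  ell(.4576,.0302,.1496-.0402+z,.045)
E
```

```text
time: 4.85
tool_pos: [0.6072, -0.1634, 0.1451]
tcp_rot: [-3.13, -0.25, 0.007]
wrist_force: [0.1, 0.3, -0.8]
width: 0.342
grip_force: 22.7
time: 5.43
tool_pos: [0.6437, -0.2055, 0.1478]
tcp_rot: [-3.131, -0.252, 0.002]
wrist_force: [0.2, 0.2, -1.2]
width: 0.343
grip_force: 22.7
[ 0.64418309 -0.20579673  0.14842507] [-3.13121259e+00 -2.52254358e-01  3.24752614e-04] [ 0.29777614 -0.87082309 -1.41248638] 0.3428993645459741 22.66808420419693
[101. 127.] [284. 215.]
[141. 155.] [244. 205.]
[106. 251.] [279. 341.]
[ 95. 353.] [297. 466.]
[373. 428.] [596. 557.]
[372. 494.] [590. 626.]
```

View pics/c5.png

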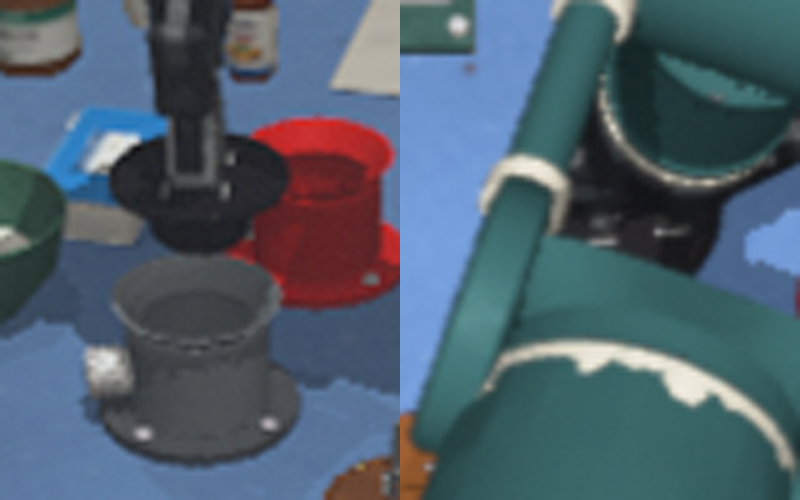

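The disc's centre is at crop column 200 and the rim's at 196. I lower partway into the funnel, still above the throat, and measure again.

```bash
python3 -m crank '[[[0.1,0,1,0,0,0],[0,0,1.4,0,0,0],[0,0,1.2,0,0,0],[0,0,0.8,0,0,0],[0,0,0,0,0,0],[0,0,0,0,0,0],[0,0,0,0,0,0],[0,0,0,0,0,0]]]'
python3 - <<'E'
from h import *
s=read_camera("side");st=read_state();p=st["tool_pos"];print(p,st["wrist_force"],st["width"],st["grip_force"])
cv2.imwrite("pics/side6.png",s);cv2.imwrite("pics/c6.png",cv2.resize(s[130:190,230:300],None,fx=10,fy=10,interpolation=cv2.INTER_CUBIC))
th=np.linspace(0,6.3,300)
def ell(x,y,z,R):
  q=(px("side",np.c_[x+R*np.cos(th),y+R*np.sin(th),0*th+z])-[230,130])*10+4.5;print(q.min(0).round(),q.max(0).round())
ell(p[0],p[1],p[2]-.0402+.0345,.045);ell(p[0],p[1],.07,.044)
E
```

```text
time: 6.2
tool_pos: [0.6463, -0.207, 0.105]
tcp_rot: [3.131, 0.251, 0.002]
wrist_force: [0.1, -0.2, -1.5]
width: 0.339
grip_force: 22.7
[ 0.64643066 -0.20703623  0.1051971 ] [-0.48821195 -0.06110222 -0.83284985] 0.3372817027934364 22.669875919818878
[143. 201.] [502. 382.]
[153. 302.] [499. 482.]
```

View pics/c6.png

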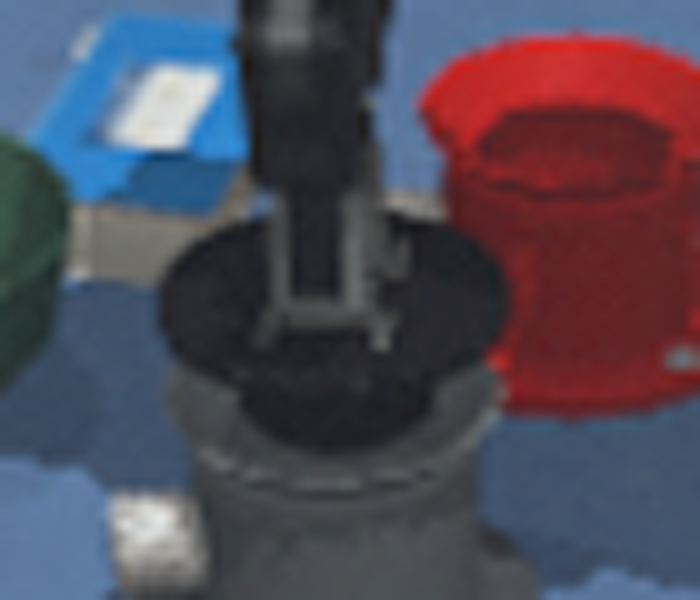

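The disc is centred at crop column 335 and the rim at 335, which leaves about 1 mm to go in +x after perspective. The front edges are the rim at row 492 and the spigot foot at row 450, and I check those against y.

Run:
```python
from h import *
p=np.array([.6464,-.2070,.1052]);th=np.linspace(0,6.3,300)
def ell(z,R,n):
  q=(px("side",np.c_[p[0]+R*np.cos(th),p[1]+R*np.sin(th),0*th+z])-[230,130])*10+4.5;print(n,q.min(0).round(),q.max(0).round())
z0=p[2]-.0402
ell(z0,.0215,"foot");ell(z0+.008,.0255,"spigot low");ell(.07,.044,"rim");ell(z0+.029,.045,"disc low");ell(z0+.0345,.045,"disc top")
s=cv2.imread("pics/side6.png")
for u in(250,251,264,266):print(u,s[148:182,u].sum(1).tolist())
```

```text
foot [242. 363.] [411. 451.]
spigot low [225. 328.] [426. 433.]
rim [153. 302.] [499. 483.]
disc low [144. 220.] [502. 402.]
disc top [143. 201.] [502. 382.]
250 [258, 264, 257, 278, 302, 249, 98, 113, 105, 124, 136, 139, 135, 135, 134, 132, 126, 124, 107, 159, 227, 225, 225, 221, 215, 206, 233, 281, 222, 199, 194, 179, 168, 176]
251 [260, 267, 268, 305, 276, 148, 106, 111, 109, 119, 129, 125, 117, 138, 132, 124, 117, 114, 112, 129, 197, 230, 228, 227, 219, 212, 227, 281, 282, 213, 198, 191, 181, 176]
264 [122, 169, 211, 206, 202, 215, 238, 235, 231, 229, 227, 236, 248, 233, 174, 107, 125, 128, 121, 137, 124, 112, 112, 111, 101, 105, 110, 154, 201, 236, 277, 178, 231, 216]
266 [175, 205, 231, 228, 247, 246, 243, 237, 243, 224, 256, 245, 258, 212, 185, 114, 114, 125, 135, 140, 156, 118, 111, 106, 108, 101, 115, 172, 200, 211, 207, 197, 231, 213]
```

```bash
python3 -m crank '[[[0.08,-0.04,0.2,0,0,0],[0,0,0.4,0,0,0],[0,0,0.3,0,0,0],[0,0,0.3,0,0,0],[0,0,0.1,0,0,0],[0,0,0,0,0,0],[0,0,0,0,0,0]]]'
```

```text
time: 6.83
tool_pos: [0.6463, -0.2062, 0.091]
tcp_rot: [-3.131, -0.251, 0.001]
wrist_force: [0.5, 0.8, -1.3]
width: 0.337
grip_force: 22.7
```

```bash
python3 -m crank '[[[0,0,0.3,0,0,0],[0,0,0.2,0,0,0],[0,0,0.2,0,0,0],[0,0,0.1,0,0,0],[0,0,0,0,0,0],[0,0,0,0,0,0]]]'
```

```text
time: 7.33
tool_pos: [0.6464, -0.2062, 0.0831]
tcp_rot: [-3.131, -0.251, 0.0]
wrist_force: [-0.4, -0.4, -0.8]
width: 0.337
grip_force: 22.7
```

```bash
python3 -m crank '[[[0,0,0.15,0,0,0],[0,0,0.1,0,0,0],[0,0,0,0,0,0],[0,0,0,0,0,0]]]'
```

```text
time: 7.67
tool_pos: [0.6468, -0.2063, 0.0814]
tcp_rot: [3.131, 0.251, 0.001]
wrist_force: [-1.2, 0.0, 2.7]
width: 0.344
grip_force: 23.3
```

```bash
python3 -m crank '[[[0,0,0.1,0,0,0],[0,0,0,0,0,0],[0,0,0,0,0,0]]]'
python3 - <<'E'
from h import *
s=read_camera("side");st=read_state();p=st["tool_pos"];print(p,st["wrist_force"],st["torque"],st["width"])
cv2.imwrite("pics/c7.png",cv2.resize(s[130:190,230:300],None,fx=8,fy=8,interpolation=cv2.INTER_CUBIC))
E
```

```text
time: 7.92
tool_pos: [0.6468, -0.2063, 0.0814]
tcp_rot: [3.131, 0.251, 0.001]
wrist_force: [-2.6, 1.1, 7.8]
width: 0.338
grip_force: 24.1
[ 0.64677504 -0.20633681  0.08135014] [-2.54953547  0.76588979  5.94677423] [ 0.19988937  0.48341587 -0.01926787] 0.3425991968423451
```

View pics/c7.png

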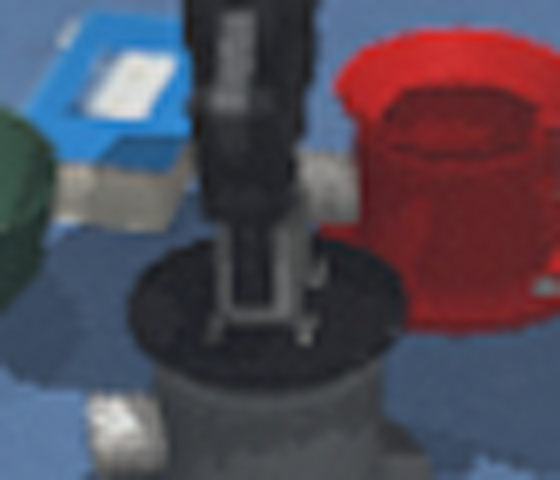

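The disc lies flat on the rim, with its edge ellipse over the mouth at crop (268,310), and contact force is about 8 N. I release now.

```bash
python3 -m crank '[[[0,0,0.1,0,0,0],[0,0,0,0,0,0],[0,0,0,0,0,0],[0,0,0,0,0,0],[0,0,0,0,0,0]]]' 6.8;  python3 -m crank '[[[0,0,-0.5,0,0,0],[0,0,-2,0,0,0],[0,0,-4,0,0,0],[0,0,-4,0,0,0],[0,0,-4,0,0,0],[0,0,-2,0,0,0],[0,0,0,0,0,0]]]'
```

```text
time: 8.38
tool_pos: [0.6462, -0.2061, 0.0783]
tcp_rot: [-3.131, -0.251, 0.001]
wrist_force: [-0.7, 0.9, -0.3]
width: 0.795
grip_force: 0.0
time: 8.97
tool_pos: [0.6502, -0.2076, 0.2528]
tcp_rot: [3.126, 0.25, 0.019]
wrist_force: [0.2, -0.3, 1.3]
width: 0.798
grip_force: 0.0
```

```bash
python3 -m crank '[[[-4,0,0,0,0,0],[-4,0,0,0,0,0],[-4,0,0,0,0,0],[-3,0,0,0,0,0],[0,0,0,0,0,0],[0,0,0,0,0,0]]]'
python3 - <<'E'
from h import *
s=read_camera("side");t=read_camera("top");st=read_state();print(st["tool_pos"],st["wrist_force"])
c=lambda i,x,y,w,h,k:cv2.resize(i[y:y+h,x:x+w],None,fx=k,fy=k,interpolation=cv2.INTER_CUBIC)
cv2.imwrite("pics/c8.png",np.hstack([c(s,230,130,66,66,6),c(t,300,135,66,66,6)]))
E
```

```text
time: 9.47
tool_pos: [0.4969, -0.2302, 0.2435]
tcp_rot: [-3.132, -0.248, 0.0]
wrist_force: [0.7, -0.0, 0.5]
width: 0.795
grip_force: 0.0
[ 0.49893923 -0.23011348  0.24386947] [ 0.49254524 -0.89948863 -0.06406562]
```

View pics/c8.png

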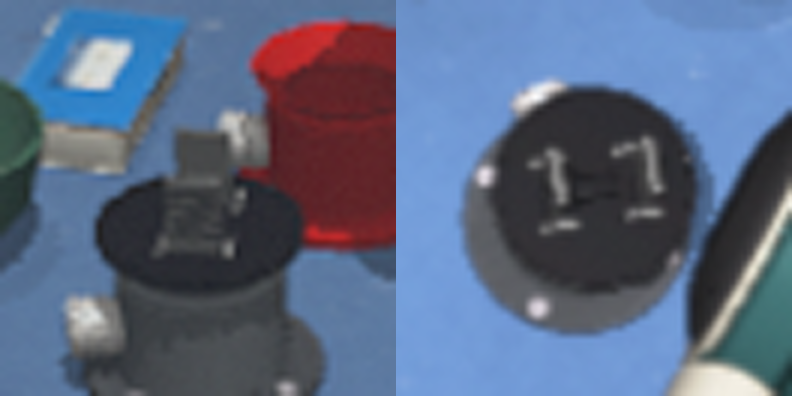

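The cap sits flat and centred on the wide inlet. Its wings are as far apart as they were at rest, about 15.6 px now against 15 px lower down, so the tabs have sprung out.

```bash
python3 -c "from workcell import *; print(finish_job())"
```

```text
the job is handed in; nothing more can be done
None
```

The black dust cap is on the wide grey inlet with its disc flat on the rim and both tabs sprung out, judging by the wing spacing (the teeth under the neck can't be seen); I handed the job in at about 9.6 s with the arm clear.

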